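# Set the purge flow and hold up the cold stage's lid

## Task

The temperature stage is cold, so with its lid still on, first turn the knurled sleeve of the purge valve to 4 on its scale. Then take the lid by its black handle bar, lift it straight up without tipping it and hold it level and still right over the stage, about 10 cm above where it sat; the program finishes while still holding it there. Leave the sleeve at 4, and the glass sample in the well and everything else on the bench where they are.

Things in the scene. Friction and masses are not known exactly. Their poses are not given: they have to be found in the camera images.
- stage: Fixed aluminium temperature stage: base plate 160 x 130 x 12 mm, on it a block 140 x 110 mm, top 40 mm above the bench (the lid's seat), with a round sample well 44 mm across, 10 mm deep in its middle. A rim of four strips, 5 mm high, stands round the lid with 2 mm play. Origin: centre of the underside on the bench; x along the 160 mm side, z up.
- lid: Loose aluminium lid on the stage, plate 120 x 90 x 8 mm, 0.34 to 0.55 kg. Above it along x runs a black handle bar, 110 long, 12 wide, 12 high, centre line 42 mm above the lid's underside, 28 mm free below, a post at each end. A heavy dark steel block (24 x 60 mm, top 20 mm above the underside) at the +x end shifts the balance point 15 mm that way. Origin: centre of the underside; z up.
- lid_balance (a point): Point on the handle bar's centre line right above the lid's centre of mass, 15 mm from the bar's middle towards the steel block, 82 mm above the bench while the lid is seated. Gripped far from here, the lid tips.
- sample: Loose glass disc, 32 mm across, 4 mm thick, lying in the stage's well under the lid. Origin: centre of the underside.
- valve: Fixed grey purge valve block, 124 x 120 x 40 mm, with a white scale disc on top and the sleeve in its middle. Seven black ticks round the sleeve on the far (+x) half are the scale 0 to 6, clockwise seen from above: the shortest is 0, each next one is longer, the longest is 6; 3 lies along the valve's +x. Origin: centre of the underside on the bench; z up.
- sleeve_grip (a point): Point on the upright axis of the steel sleeve, at the height to grip it, 68 mm above the bench. The sleeve is a knurled cylinder 38 mm across, its top 85 mm above the bench, on a skirt 52 mm across whose top is 45 mm above the bench; nothing beside it is higher than the skirt. A black line on its top and skirt is the pointer.
- sleeve (a joint): Angle of the sleeve in rad: 0 with the pointer at 0 on the scale, growing clockwise seen from above, 0.35 per number (4 is 1.40). Sprung detents at every number hold it and pull it in when it is let go within about a third of a step; less than 0.1 Nm turns it on. It starts between 0 and 2.
- vial: Loose closed glass vial, 26 mm across, 55 mm high, a bystander between stage and valve. Origin: centre of the underside.
- fitting: Loose brass fitting, 22 mm across, 26 mm high, a bystander between stage and valve on the robot's side. Origin: centre of the underside.
- driver: Loose screwdriver, 160 mm long, lying at the right of the work area, a bystander.
- blank: Loose blank aluminium plate, 70 x 50 x 8 mm, no handle, beyond the stage and valve, a bystander.
- collar: Loose steel ring, 40 mm across, 10 mm high, beyond the stage and valve, a bystander.
- tin: Loose tin, 64 mm across, 50 mm high, at the left of the work area, a bystander.
- tray: Loose shallow grey tray, 110 x 160 x 25 mm, near the robot on its left, a bystander.
Mind the look-alikes: they are no part of the job. What is shaped like the lid but yellow is not meant.

How it is judged:
By the outcome, as a careful person would: the job done as asked, in the order asked, and still so for the second after the job is handed in, while the arm keeps its last pose, push and grip.
It also fails if it takes over 45 s, if anything falls off the work surface, if the arm or the gripper's body presses on something with over 40 N, if the wrist force passes 120 N, or if a joint passes its speed limit or range.

## Robot

A 6-joint arm with a two-finger parallel gripper is mounted at the origin on the work surface. World frame = base frame: x ahead of the robot, y to its left, z up, the work surface at z = 0. Lengths are in m, angles in rad, forces in N, time in s.
With the tool pointing down it reaches from about 0.35 to 0.85 m from the base axis. Payload 8.1 kg.
Tool frame: the origin (TCP) lies on the mounting face of the last link; the fingertips stand 186 mm ahead of it and the grasp point (between the pads) lies 167 mm ahead of it; z points along the fingers, y is the line along which they close (so a half turn about z gives the same grasp; the last joint's range is limited). The gripper opens to 93 mm and grips with 3 to 60 N. Pads are 15 mm wide; open, the fingers measure 128 mm over their backs; the gripper's body (75 mm by 188 mm) begins 65 mm behind the grasp point.
Start: joints at [1.031, 0.13, 1.488, -0, 1.523, -0.085], TCP at [0.264, 0.539, 0.405] pointing down, gripper open.
Joint ranges: [-2.96, 2.96], [-0.89, 2.26], [0.02, 2.5], [-1.34, 4.48], [0, 2.73], [-2.66, 2.66]. Speed limits (rad/s): [2.39, 2.39, 2.79, 3.14, 3.14, 3.14].

## Interface

Orientations are given as a rotation vector (axis times angle).
In Python, from plant import * gives the robot as it stands. The module is installed in compiled form; this text tells all that it offers.
- The arm moves only by the tool arm_command, never from a script. Its argument "increments" is a list of rows, each a list of 6 numbers: the shift along the tool's x, y, z in units of 0.2 m (1.0 is 0.2 m), then the turn, a rotation vector about the tool's x, y, z in units of pi rad (1.0 is pi rad). A call has exactly 5 rows; each row is the pose to reach, as a shift and turn from the pose commanded when the call began, along the tool's axes at that moment, turning the shorter way round; what a row does not reach only later rows make up. A row lasts 1/8 s, in which the tool goes at most 62.5 mm and 10.7 degrees, less where a joint would pass 70% of its speed; a pose out of reach is approached as far as the arm can. A call with a number of a shift or a turn outside -1 to 1 is refused whole. A call with a gripper value outside its range is refused whole. "fingers" is the closure, from -1 (fully open) to 1 (shut), set as the call begins (left out, the last holds). The fingers move at their own pace and stop on an object; "force" is the grip in N (left out, the last holds). Time passes only in rows, so rows that repeat a pose let the fingers close, or fill a call up. It gives the time, the measured TCP pose, the force, the opening and the grip force at its end, in the units of the state.
- read_state(): the state, without advancing time (a new reading comes with each control period).
- read_camera(name): name is "side" or "top"; returns a dict with "image" (420x560x3 uint8, red, green, blue), "fx", "fy", "cx", "cy" (pixels), "T" (4x4, takes a point from camera to world coordinates). Camera axes: x right, y down, z forward; pixel columns grow to the right and rows downward; lengths in m; the calibration is good to about 2 mm. A picture is of the moment at which its call begins. There is no depth.
- close_job(): hands the job in; it is judged then, once.
The state is a dict: "t": time; "q": joint angles; "dq": joint speeds; "joint_torque": joint torques, N m; "tool_pos": TCP position; "orientation": TCP orientation; "force": force on the tool from outside, world axes, zero at the start; "wrist_torque": the same for the moment, N m; "opening": finger opening in m; "gripper_force": force on a finger pad.
Only numpy, scipy, OpenCV 4.12 (cv2) and the standard library are available. Lean on these libraries where they do the work, as an engineer would, in place of code of your own. Each camera call takes 0.05 s, during which the arm holds its last target. There are 200 camera calls.

## Working session

There is one attempt and no reset: what is moved stays moved. The work goes in short steps, Python scripts to look and compute and a tool call to move; the robot and the scene stay as the last step left them, time stands still between calls to the robot, and variables do not carry over. Pictures are saved under pics/ and viewed, at most 10 in all, crops included, and the job is handed in when it is done.

Besides the shell and the picture viewer there is one more tool, called after ">>>" as a command line: name --pt "numbers of a row" for each row, then --argument value for the rest. arm_command: Moves the arm, as the interface text tells. Shifts and turns lie within -1 to 1; 1 stands for 0.2 m of shift or pi rad of turn. Its arguments: {"type":"object","properties":{"increments":{"type":"array","items":{"type":"array","items":{"type":"number","minimum":-1,"maximum":1}}},"fingers":{"type":"number"},"force":{"type":"number"}},"required":["increments"]}

```bash
mkdir -p pics
cat > h.py <<'E'
from plant import *
import numpy as np, cv2
from scipy.spatial.transform import Rotation as R
def proj(c,P):
    T=np.array(c["T"]); p=(np.atleast_2d(P)-T[:3,3])@T[:3,:3]
    return np.c_[c["fx"]*p[:,0]/p[:,2]+c["cx"],c["fy"]*p[:,1]/p[:,2]+c["cy"]]
def ray(c,uv):
    T=np.array(c["T"]); d=T[:3,:3]@np.array([(uv[0]-c["cx"])/c["fx"],(uv[1]-c["cy"])/c["fy"],1]); return T[:3,3],d/np.linalg.norm(d)
def onz(c,uv,z):
    o,d=ray(c,uv); return o+d*(z-o[2])/d[2]
def tri(c1,u1,c2,u2):
    o1,d1=ray(c1,u1);o2,d2=ray(c2,u2)
    s=np.linalg.lstsq(np.c_[d1,-d2],o2-o1,rcond=None)[0]
    a,b=o1+s[0]*d1,o2+s[1]*d2; return (a+b)/2,np.linalg.norm(a-b)
E
python3 - <<'E'
from h import *
import pickle
d={n:read_camera(n) for n in("top","side")}
pickle.dump(d,open("c0.pkl","wb"))
for n,c in d.items():
    cv2.imwrite(f"pics/{n}0.png",cv2.resize(c["image"][:,:,::-1],(800,600),interpolation=cv2.INTER_CUBIC)); print(n,c["fx"],np.round(c["T"],3).tolist())
s=read_state();print(s)
E
```

```text
top 425.7368406770393 [[-0.018, -0.993, 0.118, 0.362], [-1.0, 0.016, -0.015, 0.012], [0.013, -0.119, -0.993, 1.145], [0.0, 0.0, 0.0, 1.0]]
side 487.0314288548683 [[0.807, -0.301, 0.508, -0.083], [-0.59, -0.415, 0.692, -0.776], [0.002, -0.858, -0.513, 0.682], [0.0, 0.0, 0.0, 1.0]]
{'t': 0.1, 'q': array([ 1.03060699e+00,  1.31077518e-01,  1.48919049e+00,  1.18104715e-05,
        1.52297151e+00, -8.53951496e-02]), 'dq': array([-0.00032924, -0.00311013, -0.00277906, -0.00175153,  0.00117808,
        0.00024422]), 'joint_torque': array([ 7.70275401e-04, -5.61336780e+01, -4.93097699e+01,  7.69509561e-02,
        2.90544739e-02, -3.67196151e-05]), 'tool_pos': array([0.26343506, 0.53884508, 0.40378589]), 'orientation': array([-7.08132039e-01, -3.06021127e+00,  2.45526736e-03]), 'force': array([-0.32439529, -0.75823303, -0.41218177]), 'wrist_torque': array([-0.00418711, -0.0123439 , -0.04489455]), 'gripper_force': 0.0, 'opening': 0.09319584717043851}
```

View pics/top0.png

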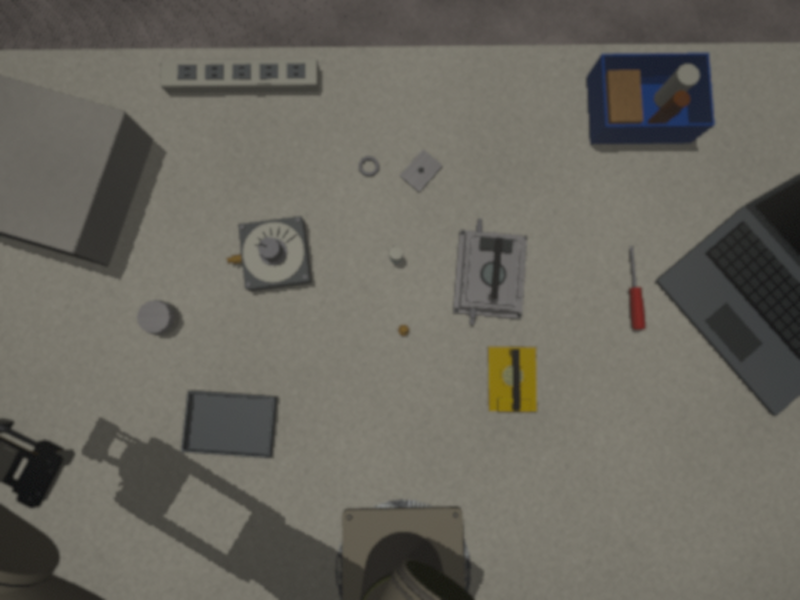

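View pics/side0.png

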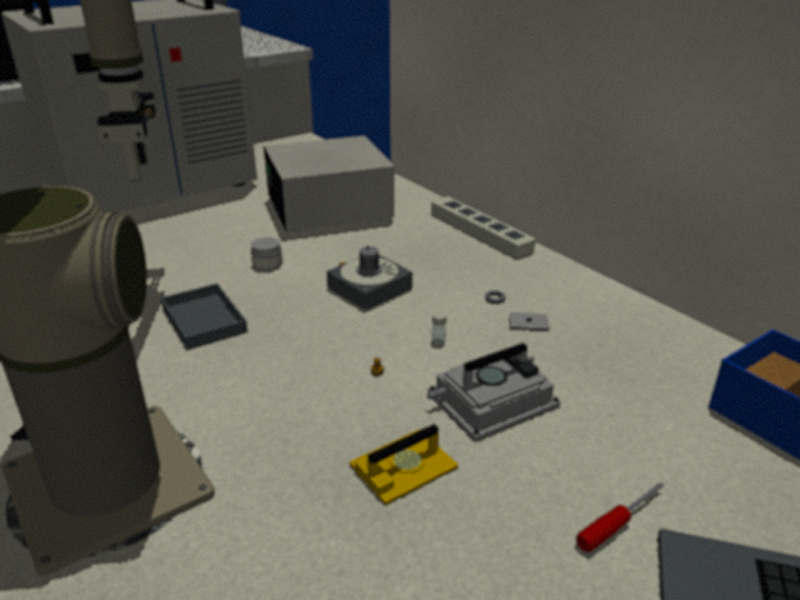

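Top view (800x600 picture): the valve is at (275,253) with its sleeve top at about (270,249). The aluminium lid on the stage is at (492,273), with its black bar from (498,238) to (494,302) and the steel block at (496,243), the far end. Side view: sleeve at (369,262), lid bar from (467,380) to (525,350).

What could be taken for the lid: the yellow lid at top (513,380), side (403,460), which is the decoy, and the blank plate at top (421,170). What could be taken for the sleeve: the tin at (156,317) and the collar at (369,166). I choose the aluminium lid on the stage and the valve sleeve, and check them in one tiled crop.

Run:
```python
from h import *
import pickle
d=pickle.load(open("c0.pkl","rb"))
def cr(n,x,y,w,h): return cv2.resize(d[n]["image"][y:y+h,x:x+w,::-1],(400,300),interpolation=cv2.INTER_CUBIC)
# crops in native px, 80x60 (x5) / 
im=np.vstack([np.hstack([cr("top",152,147,80,60),cr("top",305,158,80,60)]),np.hstack([cr("side",218,160,80,60),cr("side",302,236,80,60)])])
im=np.clip(im.astype(float)*1.6,0,255).astype(np.uint8)
cv2.imwrite("pics/crop1.png",im)
```

```text
(no output)
```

View pics/crop1.png

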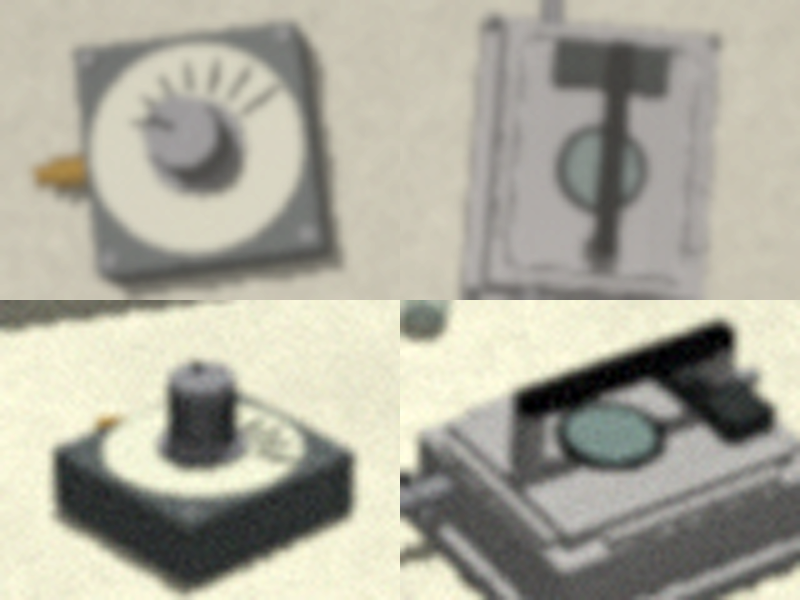

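Run:
```python
from h import *
import pickle
d=pickle.load(open("c0.pkl","rb")); t,s=d["top"],d["side"]
print("sleeve top",tri(t,(188.8,173.6),s,(258.4,175.6)))
print("bar near",tri(t,(345.4,211),s,(327.4,256.4)))
print("bar far",tri(t,(349,166.4),s,(366.8,244.4)))
for n,uv in dict(disc=(191.6,176.6)).items(): print(n,onz(t,uv,.041))
c=lambda x,y:(152+x/5,147+y/5)
cor=np.array([onz(t,c(*p),.04)[:2] for p in[(77,50),(293,25),(325,250),(103,275)]]);print(cor.round(3),cor.mean(0))
for a,b in((0,1),(3,2),(3,0),(2,1)): v=cor[b]-cor[a];print(np.linalg.norm(v),np.degrees(np.arctan2(v[1],v[0])))
# sleeve silhouettes
def rect(cam,x0,y0,z,h=.05,N=300):
    g=np.linspace(h,-h,N); X,Y=np.meshgrid(x0+g,y0+g,indexing="ij")
    m=proj(cam,np.c_[X.ravel(),Y.ravel(),np.full(X.size,z)]).reshape(N,N,2).astype(np.float32)
    return cv2.remap(cam["image"],m[...,0],m[...,1],cv2.INTER_CUBIC)
p=tri(t,(188.8,173.6),s,(258.4,175.6))[0]; q=onz(t,(191.6,176.6),.041)
im=np.vstack([np.hstack([rect(t,p[0],p[1],.085),rect(t,q[0],q[1],.041,.06)]),np.hstack([rect(s,p[0],p[1],.085),rect(s,q[0],q[1],.041,.06)])])
cv2.imwrite("pics/rect1.png",np.clip(im[:,:,::-1]*1.6,0,255).astype(np.uint8))
```

```text
sleeve top (array([0.5770272 , 0.22577642, 0.08479241]), np.float64(0.0018096371821600063))
bar near (array([ 0.47862783, -0.16937787,  0.08534463]), np.float64(0.009339341871970093))
bar far (array([ 0.58972908, -0.18076791,  0.07792649]), np.float64(0.001184198207753328))
disc [0.57695642 0.22768604 0.041     ]
[[0.631 0.292]
 [0.643 0.178]
 [0.522 0.161]
 [0.511 0.277]] [0.57645499 0.2270592 ]
0.11453670396602626 -84.04700231181218
0.11622998758084467 -84.39179329112636
0.12115511392710096 7.199968772783905
0.12190270499620076 7.98752628358241
```

View pics/rect1.png

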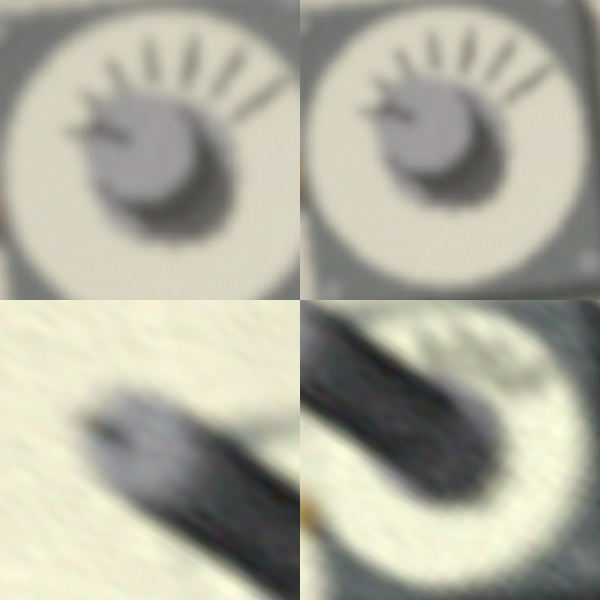

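The rectified view shows the sleeve centre at about (143,147) in the left tile. Its pointer sits at −66° from +x (seen from above), which matches tick 0 at −66 to −68°. Tick 3 is at about −8° and tick 6 at +54°. So the sleeve is at 0 and needs +1.40 rad clockwise. Next I work out the approach and refine the bar's line.

```bash
cat >> h.py <<'E'
def inc(g,turn=0,s=None):
    """increment (tool axes, move units) bringing grasp point to g (world)"""
    s=s or read_state(); Rm=R.from_rotvec(s["orientation"])
    tgt=np.array(g)-Rm.apply([0,0,.167]) 
    return (Rm.inv().apply(tgt-s["tool_pos"])/.2).round(4)
E
python3 - <<'E'
from h import *
import pickle
s=read_state(); Rm=R.from_rotvec(s["orientation"]); print(Rm.as_matrix().round(3).tolist())
print(inc([.5775,.2277,.14]),inc([.5775,.2277,.068]))
d=pickle.load(open("c0.pkl","rb")); t,sd=d["top"],d["side"]
from scipy.optimize import minimize
# fit bar: dark inside, brighter strips either side, both views
def gray(c): return cv2.GaussianBlur(c["image"].mean(2).astype(np.float32),(0,0),.5)
def samp(c,P): m=proj(c,P).astype(np.float32)[None]; return cv2.remap(gray(c),m[...,0],m[...,1],cv2.INTER_LINEAR)[0]
u=np.linspace(-.054,.054,50)
def P(x,y,yaw,z,a,b): return np.c_[x+a*np.cos(yaw)-b*np.sin(yaw),y+a*np.sin(yaw)+b*np.cos(yaw),np.full(np.size(a),z)]
def cost(p,cams=((t,"t"),(sd,"s"))):
    x,y,yaw,z=p; r=0
    for c,_ in cams:
        ins=np.mean([samp(c,P(x,y,yaw,z,u,np.full(50,b))) for b in(-.004,0,.004)])
        out=np.mean([samp(c,P(x,y,yaw,z,u,np.full(50,b))) for b in (-.010,.010)]) if c is t else np.mean(samp(c,P(x,y,yaw,z,u,np.full(50,.011))))
        e=np.mean([samp(c,P(x,y,yaw,z,np.array([a,a]),np.array([-.003,.003]))) for a in(-.062,.062)])
        r+=ins-.5*out-.3*e
    return r
for cams in(((t,"t"),),((t,"t"),(sd,"s"))):
    f=(lambda p:cost([*p,.088],cams)) if len(cams)==1 else (lambda p:cost(p,cams))
    x0=[.534,-.175,-.103]+([.088] if len(cams)==2 else [])
    best=minimize(f,x0,method="Nelder-Mead",options=dict(initial_simplex=np.array([x0]+[[v+(k==i)*(.02 if i==2 else .005) for i,v in enumerate(x0)] for k in range(len(x0))])));print(best.x,best.fun)
x,y,yaw,z=best.x
# overlay
o=[]
for c,(cx,cy) in((t,(345,188)),(sd,(346,262))):
    im=cv2.resize(np.clip(c["image"][cy-30:cy+30,cx-40:cx+40,::-1]*1.6,0,255).astype(np.uint8),(400,300),interpolation=cv2.INTER_CUBIC)
    for zz,col in((.088,(0,255,0)),(.076,(0,200,255))):
        q=(proj(c,P(x,y,yaw,zz,np.array([-.055,.055,.055,-.055]),np.array([-.006,-.006,.006,.006])))-[cx-40,cy-30]+.5)*5
        cv2.polylines(im,[q.astype(int)],True,col,1)
    o.append(im)
cv2.imwrite("pics/bar.png",np.hstack(o))
E
```

```text
[[-0.898, 0.439, -0.001], [0.439, 0.898, -0.001], [0.0, -0.002, -1.0]]
[-2.0943 -0.7056  0.4848] [-2.0944 -0.705   0.8448]
[ 0.53193895 -0.17229797 -0.11420451] -19.34646987915039
[ 0.53493239 -0.17318339 -0.11954484  0.08485214] -100.04317474365234
```

View pics/bar.png

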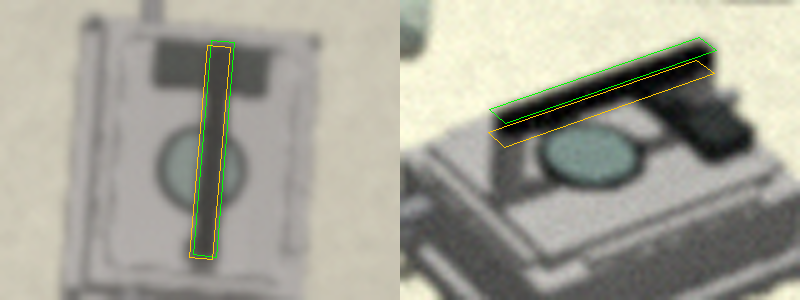

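The overlay puts the bar's midpoint near (0.533,−0.174), its top at z≈0.085–0.088 and its yaw near −6°. The fit is within about 3 mm and I will refine it later. Now to the sleeve.

>>> arm_command --pt "-0.2 -0.07 0.02" --pt "-0.4 -0.14 0.05" --pt "-0.6 -0.21 0.1" --pt "-0.8 -0.28 0.15" --pt "-1.0 -0.34 0.2"

```text
validation failed for argument at $.in...
```

>>> arm_command --pt "-0.2 -0.07 0.02 0 0 0" --pt "-0.4 -0.14 0.05 0 0 0" --pt "-0.6 -0.21 0.1 0 0 0" --pt "-0.8 -0.28 0.15 0 0 0" --pt "-1.0 -0.34 0.2 0 0 0"

```text
t: 0.72
tool_pos: [0.414, 0.3889, 0.364]
orientation: [-0.708, -3.06, 0.001]
force: [0.8, 0.1, -0.8]
opening: 0.0928
gripper_force: 0.0
```

>>> arm_command --pt "-0.25 -0.09 0.05 0 0 0" --pt "-0.5 -0.18 0.1 0 0 0" --pt "-0.75 -0.27 0.2 0 0 0" --pt "-1.0 -0.34 0.28 0 0 0" --pt "-1.0 -0.36 0.28 0 0 0"

```text
t: 1.35
tool_pos: [0.5627, 0.2345, 0.3061]
orientation: [-0.714, -3.057, 0.004]
force: [0.4, 0.2, 0.1]
opening: 0.093
gripper_force: 0.0
```

```bash
python3 -c "
from h import *
s=read_state();print(s['q'].round(3),s['tool_pos'],R.from_rotvec(s['orientation']).as_matrix().round(4).tolist(),inc([.5775,.2277,.14]),s['force'])"
```

```text
[ 3.110e-01  2.230e-01  1.568e+00 -1.000e-03  1.355e+00 -8.010e-01] [0.56272242 0.23449335 0.30607898] [[-0.8966, 0.4429, -0.0033], [0.4429, 0.8966, -0.0018], [0.0021, -0.0031, -1.0]] [-0.0831  0.0049 -0.0048] [0.37891491 0.19046357 0.07792503]
```

>>> arm_command --pt "-0.08 0.005 0 0 0 0" --pt "-0.083 0.005 0.1 0 0 0" --pt "-0.083 0.005 0.22 0 0 0" --pt "-0.083 0.005 0.35 0 0 0" --pt "-0.083 0.005 0.355 0 0 0"

```text
t: 1.98
tool_pos: [0.5748, 0.2317, 0.2342]
orientation: [-0.705, -3.056, 0.004]
force: [-1.1, -0.0, -0.4]
opening: 0.0926
gripper_force: 0.0
```

Run:
```python
from h import *
s=read_state(); print(s['tool_pos'],s['force'],inc([.5775,.2277,.068]))
o=[]
for n,(cx,cy) in(("top",(192,176)),("side",(260,185))):
    c=read_camera(n); o.append(cv2.resize(np.clip(c["image"][cy-36:cy+36,cx-48:cx+48,::-1]*1.6,0,255).astype(np.uint8),(400,300),interpolation=cv2.INTER_CUBIC))
cv2.imwrite("pics/grip1.png",np.hstack(o))
```

```text
[0.57476106 0.23166705 0.23423868] [-1.06237396 -0.04021168 -0.35872113] [-0.0245 -0.0087 -0.0039]
```

View pics/grip1.png

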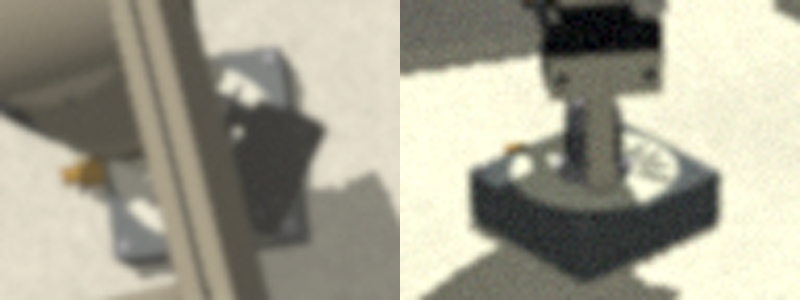

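The side view shows the fingers straddling the sleeve at (595,140) above the skirt; the arm hides the top view. I correct by a few mm, then close.

>>> arm_command --pt "-0.015 -0.005 0 0 0 0" --pt "-0.015 -0.005 0 0 0 0" --pt "-0.015 -0.005 0 0 0 0" --pt "-0.015 -0.005 0 0 0 0" --pt "-0.015 -0.005 0 0 0 0"

```text
t: 2.7
tool_pos: [0.579, 0.2289, 0.2378]
orientation: [0.708, 3.061, 0.0]
force: [0.5, -0.2, -0.2]
opening: 0.0931
gripper_force: 0.0
```

```bash
python3 -c "
from h import *
s=read_state();print(s['tool_pos'],inc([.5775,.2277,.068]))"
```

```text
[0.57899272 0.22892146 0.23779139] [ 0.004  -0.0088  0.014 ]
```

>>> arm_command --pt "0.004 -0.006 0.008 0 0 0" --pt "0.004 -0.006 0.008 0 0 0" --pt "0.004 -0.006 0.008 0 0 0" --pt "0.004 -0.006 0.008 0 0 0" --pt "0.004 -0.006 0.008 0 0 0" --fingers 1 --force 35

```text
t: 3.32
tool_pos: [0.5778, 0.2282, 0.2362]
orientation: [0.708, 3.061, 0.0]
force: [-0.3, -0.0, -0.4]
opening: 0.0477
gripper_force: 0.0
```

>>> arm_command --pt "0 0 0 0 0 0" --pt "0 0 0 0 0 0" --pt "0 0 0 0 0 0" --pt "0 0 0 0 0 0" --pt "0 0 0 0 0 0"

```text
t: 3.95
tool_pos: [0.578, 0.2289, 0.2363]
orientation: [0.708, 3.06, 0.002]
force: [2.7, 5.2, -1.6]
opening: 0.0376
gripper_force: 35.0
```

>>> arm_command --pt "0 0 0 0 0 0.05" --pt "0 0 0 0 0 0.1" --pt "0 0 0 0 0 0.15" --pt "0 0 0 0 0 0.2" --pt "0 0 0 0 0 0.25"

```text
t: 4.58
tool_pos: [0.5775, 0.2283, 0.2362]
orientation: [-1.831, -2.552, 0.001]
force: [-2.4, -0.6, 2.4]
opening: 0.0375
gripper_force: 35.0
```

>>> arm_command --pt "0 0 0 0 0 0.05" --pt "0 0 0 0 0 0.1" --pt "0 0 0 0 0 0.15" --pt "0 0 0 0 0 0.196" --pt "0 0 0 0 0 0.196"

```text
t: 5.2
tool_pos: [0.5769, 0.2284, 0.2362]
orientation: [-2.515, -1.88, 0.004]
force: [-7.2, -0.2, 5.6]
opening: 0.0376
gripper_force: 35.0
```

```bash
python3 -c "
from h import *
s=read_state();print(s['q'].round(3),s['force'],s['wrist_torque']); M=R.from_rotvec(s['orientation']).as_matrix();print(M.round(3).tolist(),np.degrees(np.arctan2(M[1,0],M[0,0])))"
```

```text
[2.940e-01 3.220e-01 1.585e+00 1.000e-03 1.237e+00 5.810e-01] [-7.16635753 -0.21910143  5.59500466] [-0.06494871  1.36323688  0.01035225]
[[0.283, 0.959, -0.003], [0.959, -0.283, -0.0], [-0.001, -0.003, -1.0]] 73.55128778273797
```

The tool has turned by 80.4°. I release and rise.

>>> arm_command --pt "0 0 0 0 0 0" --pt "0 0 0 0 0 0" --pt "0 0 0 0 0 0" --pt "0 0 0 0 0 0" --pt "0 0 0 0 0 0" --fingers -1

```text
t: 5.82
tool_pos: [0.5778, 0.2282, 0.2361]
orientation: [2.515, 1.883, 0.0]
force: [0.3, 0.2, 0.1]
opening: 0.083
gripper_force: 0.0
```

>>> arm_command --pt "0 0 -0.1 0 0 0" --pt "0 0 -0.3 0 0 0" --pt "0 0 -0.5 0 0 0" --pt "0 0 -0.7 0 0 0" --pt "0 0 -0.7 0 0 0"

```text
t: 6.45
tool_pos: [0.5789, 0.2286, 0.383]
orientation: [2.512, 1.881, 0.015]
force: [-0.1, 0.4, -0.2]
opening: 0.0931
gripper_force: 0.0
```

```bash
python3 -c "
from h import *
s=read_state();print(s['tool_pos'],inc([.535,0.05,.21]),inc([.548,-.1755,.2]))"
```

```text
[0.57892051 0.2285851  0.38299455] [-0.9233  0.0333  0.0253] [-1.9873  0.4124  0.0727]
```

>>> arm_command --pt "-0.18 0.007 0 0 0 0.05" --pt "-0.36 0.014 0 0 0 0.1" --pt "-0.54 0.02 0 0 0 0.15" --pt "-0.72 0.028 0 0 0 0.2" --pt "-0.9 0.033 0 0 0 0.25"

```text
t: 7.08
tool_pos: [0.5328, 0.0526, 0.3762]
orientation: [-3.046, -0.77, 0.0]
force: [1.7, -0.5, -0.8]
opening: 0.0931
gripper_force: 0.0
```

Run:
```python
from h import *
import pickle
s=read_state(); M=R.from_rotvec(s['orientation']).as_matrix();print(s['tool_pos'],np.degrees(np.arctan2(M[1,0],M[0,0])),inc([.547,-.1755,.15]))
d={n:read_camera(n) for n in("top","side")}
pickle.dump(d,open("c1.pkl","wb"))
o=[]
for n,(cx,cy) in(("top",(192,176)),("side",(260,185)),("top",(345,188)),("side",(346,262))):
    c=d[n]; o.append(cv2.resize(np.clip(c["image"][cy-30:cy+30,cx-40:cx+40,::-1]*1.6,0,255).astype(np.uint8),(400,300),interpolation=cv2.INTER_CUBIC))
cv2.imwrite("pics/chk.png",np.vstack([np.hstack(o[:2]),np.hstack(o[2:])]))
```

```text
[0.5328261  0.05257342 0.37615268] 28.369772973701707 [-0.4792  1.0372  0.2958]
```

View pics/chk.png

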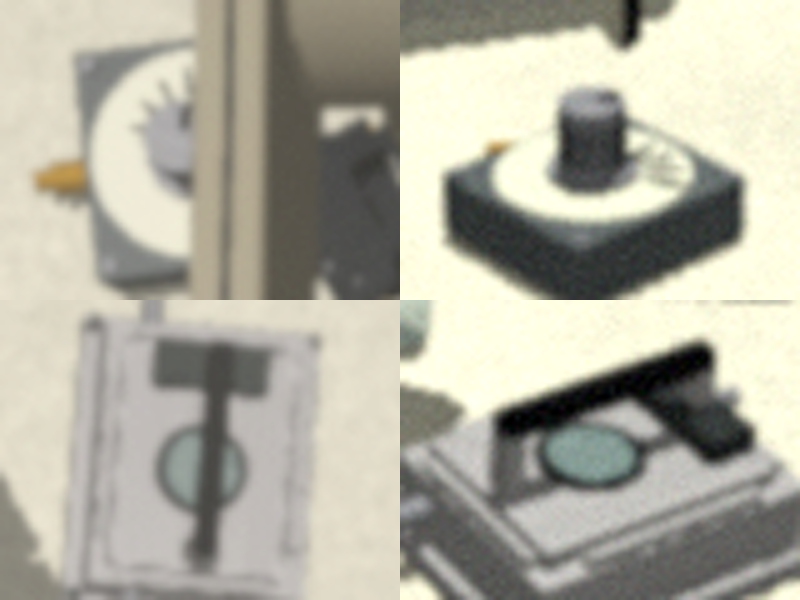

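Side tile, top right: the pointer on the sleeve top has moved to (607,97), the scale side. The lid is unobstructed in the bottom tiles, bar from (219,345) to (203,560). I move over the lid and refine the bar from these images.

>>> arm_command --pt "-0.1 0.2 0.05 0 0 0.04" --pt "-0.2 0.42 0.1 0 0 0.08" --pt "-0.3 0.63 0.15 0 0 0.12" --pt "-0.4 0.84 0.2 0 0 0.16" --pt "-0.479 1.0 0.25 0 0 0.192"

```text
t: 7.8
tool_pos: [0.5454, -0.1691, 0.3258]
orientation: [-3.137, 0.165, -0.0]
force: [-0.1, -0.1, 0.5]
opening: 0.093
gripper_force: 0.0
```

Run:
```python
from h import *
import pickle
d=pickle.load(open("c1.pkl","rb"));t,sd=d["top"],d["side"]
g=t["image"].mean(2); pts=[]
for v in [*range(179,183),*range(197,208)]+list(range(184,196)):
    w=g[v,338:360].copy(); i=np.argmin(w); a=w[max(0,i-3):i+4]; k=np.clip(np.median(w)-a-0.25*np.ptp(w),0,None); pts.append((338+max(0,i-3)+(k*np.arange(len(a))).sum()/k.sum(),v))
W=np.array([onz(t,p,.088)[:2] for p in pts]); f=np.polyfit(W[:,0],W[:,1],1); r=W[:,1]-np.polyval(f,W[:,0])
print("top line: yaw",np.degrees(np.arctan(f[0])),"y at .533,.548",np.polyval(f,[.533,.548]),"res",r.std())
# side: top silhouette edge of bar (bar's far top edge, background bright) 
gs=sd["image"].mean(2)
for u in (332,340,348,356,362):
    col=gs[225:262,u]; j=np.argmin(np.diff(col)); print(u,225+j+.5, end=" | ")
    # intersect: edge line at z: b=+.006 left edge of top face
    o,dd=ray(sd,(u,225+j+.5)); th=np.arctan(f[0]); n=np.array([-np.sin(th),np.cos(th)])
    p0=np.array([.533,np.polyval(f,.533)])+.006*n; tt=(n@(p0-o[:2]))/(n@dd[:2]); print((o+tt*dd).round(4))
# ends along bar in top image
v=np.arange(155,222); c=np.array([np.polyval(np.polyfit([p[1] for p in pts],[p[0] for p in pts],1),vv) for vv in v])
print([(int(a),int(g[a,int(round(b))])) for a,b in zip(v,c)])
print(onz(t,(c[11],166),.088),onz(t,(c[54],209),.088))
s=read_state(); M=R.from_rotvec(s['orientation']).as_matrix();print(s['tool_pos'],np.degrees(np.arctan2(M[1,0],M[0,0])),M[:,2])
c=read_camera("top");sd=read_camera("side")
o=[cv2.resize(np.clip(cc["image"][y-30:y+30,x-40:x+40,::-1]*1.6,0,255).astype(np.uint8),(400,300),interpolation=cv2.INTER_CUBIC) for cc,x,y in((c,192,176),(sd,260,185),(c,345,188),(sd,346,250))]
cv2.imwrite("pics/chk2.png",np.vstack([np.hstack(o[:2]),np.hstack(o[2:])]))
```

```text
top line: yaw -7.071757750088518 y at .533,.548 [-0.17245642 -0.17431726] res 0.0004505488652762111
332 251.5 | [ 0.5034 -0.1627  0.0845]
340 248.5 | [ 0.5237 -0.1653  0.0853]
348 245.5 | [ 0.5444 -0.1678  0.086 ]
356 243.5 | [ 0.5657 -0.1705  0.0841]
362 240.5 | [ 0.5815 -0.1724  0.0868]
[(155, 136), (156, 138), (157, 138), (158, 136), (159, 135), (160, 135), (161, 134), (162, 130), (163, 123), (164, 115), (165, 102), (166, 77), (167, 55), (168, 46), (169, 46), (170, 44), (171, 45), (172, 45), (173, 46), (174, 45), (175, 45), (176, 45), (177, 46), (178, 45), (179, 47), (180, 46), (181, 46), (182, 46), (183, 45), (184, 45), (185, 45), (186, 46), (187, 47), (188, 45), (189, 45), (190, 46), (191, 45), (192, 45), (193, 45), (194, 45), (195, 46), (196, 45), (197, 44), (198, 45), (199, 45), (200, 45), (201, 45), (202, 45), (203, 46), (204, 46), (205, 46), (206, 46), (207, 45), (208, 49), (209, 58), (210, 66), (211, 72), (212, 82), (213, 99), (214, 108), (215, 100), (216, 87), (217, 77), (218, 77), (219, 91), (220, 101), (221, 104)]
[ 0.58909495 -0.17941909  0.088     ] [ 0.47956168 -0.16582492  0.088     ]
[ 0.54542152 -0.16905672  0.3258252 ] -6.03128740867349 [ 4.17101062e-05  1.43378691e-04 -9.99999989e-01]
```

View pics/chk2.png

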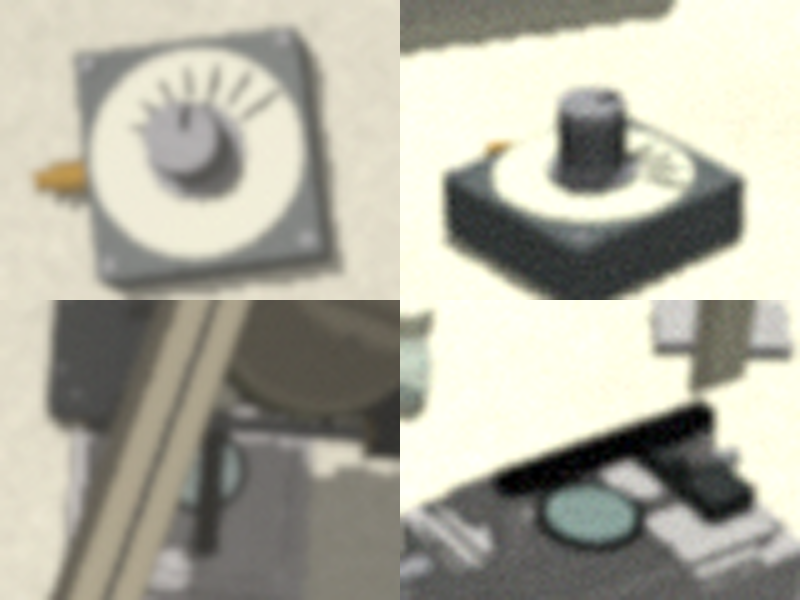

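Top-left tile: the pointer runs from (183,128) to (186,107), now near straight up toward tick 4 at (216,80). I measure its angle numerically before lifting.

```bash
cat > ptr.py <<'E'
from h import *
import pickle
def ptr(c,cx,cy,z=.085,r0=.004,r1=.0165):
    g=c["image"].mean(2).astype(np.float32); th=np.radians(np.arange(-120,121,1.)); r=np.linspace(r0,r1,20)
    T,Rr=np.meshgrid(th,r,indexing="ij")  # th clockwise from world +x
    m=proj(c,np.c_[(cx+Rr*np.cos(T)).ravel(),(cy-Rr*np.sin(T)).ravel(),np.full(T.size,z)]).astype(np.float32)
    v=cv2.remap(g,m[None,:,0],m[None,:,1],cv2.INTER_CUBIC).reshape(T.shape)
    p=v.mean(1); i=np.argmin(p[20:-20])+20; a=slice(i-12,i+13); w=np.clip(np.median(p)-p[a],0,None)
    return np.degrees((w*th[a]).sum()/w.sum()).round(1), round(float(np.median(p)-p[i]),1)
if __name__=="__main__":
    d=pickle.load(open("c0.pkl","rb")); n={k:read_camera(k) for k in("top","side")}
    for k in("top","side"):
        for cx,cy in((.5778,.2282),(.577,.2272),(.5785,.229)):
            print(k,(cx,cy),"before",ptr(d[k],cx,cy),"now",ptr(n[k],cx,cy))
    print("ticks (r .031-.036)",[ptr(n["top"],.5770,.2275,.041,.030,.034)])
    c=n["top"];g=c["image"].mean(2).astype(np.float32); th=np.radians(np.arange(-80,81,2.)); T,Rr=np.meshgrid(th,np.linspace(.036,.042,7),indexing="ij")
    m=proj(c,np.c_[(.577+Rr*np.cos(T)).ravel(),(.2275-Rr*np.sin(T)).ravel(),np.full(T.size,.041)]).astype(np.float32)
    p=cv2.remap(g,m[None,:,0],m[None,:,1],cv2.INTER_CUBIC).reshape(T.shape).mean(1)
    print([(int(np.degrees(a)),int(b)) for a,b,l,r in zip(th[1:-1],p[1:-1],p[:-2],p[2:]) if b<l and b<=r])
E
python3 ptr.py; python3 -c "
from h import *
print(inc([.548,-.1745,.15]),inc([.548,-.1745,.082]))"
```

```text
top (0.5778, 0.2282) before (np.float64(-66.0), 19.0) now (np.float64(7.0), 25.1)
top (0.577, 0.2272) before (np.float64(-64.8), 16.7) now (np.float64(1.0), 23.7)
top (0.5785, 0.229) before (np.float64(-68.0), 20.6) now (np.float64(12.0), 25.4)
side (0.5778, 0.2282) before (np.float64(-67.1), 22.0) now (np.float64(0.0), 18.7)
side (0.577, 0.2272) before (np.float64(-66.1), 20.6) now (np.float64(-3.0), 17.6)
side (0.5785, 0.229) before (np.float64(-68.1), 22.9) now (np.float64(3.1), 19.0)
ticks (r .031-.036) [(np.float64(-47.1), 25.5)]
[(-66, 126), (-46, 118), (-28, 115), (-10, 113), (10, 105), (29, 114), (50, 109), (72, 144)]
[0.0176 0.0332 0.0438] [0.018  0.0335 0.3838]
```

Run:
```python
from h import *
import pickle
d=pickle.load(open("c0.pkl","rb")); n={k:read_camera(k) for k in("top","side")}
def rect(c,x0,y0,z,h=.024,N=97):
    g=np.linspace(h,-h,N); X,Y=np.meshgrid(x0+g,y0+g,indexing="ij")
    m=proj(c,np.c_[X.ravel(),Y.ravel(),np.full(X.size,z)]).reshape(N,N,2).astype(np.float32)
    return cv2.remap(c["image"],m[...,0],m[...,1],cv2.INTER_CUBIC).astype(float).mean(2),X,Y
from scipy.optimize import minimize
# fit: disc (bright r=.019, uniform) with dark line from r=a to rim, free centre & angle
def fit(c,th0):
    g,X,Y=rect(c,.5778,.2282,.085)
    def model(p):
        x,y,th=p; dx,dy=X-x,Y-y; r=np.hypot(dx,dy); a=dx*np.cos(th)-dy*np.sin(th); b=dx*np.sin(th)+dy*np.cos(th)
        m=(r<.0175)
        line=np.exp(-(b/.0018)**2)/(1+np.exp(-(a-.005)/.0008))
        return m,line
    def cost(p):
        m,l=model(p); A=np.c_[np.ones(m.sum()),l[m]]; q,res,_,_=np.linalg.lstsq(A,g[m],rcond=None); return res[0]/m.sum()
    best=min((minimize(cost,[.5778+ex,.2282+ey,t],method="Nelder-Mead",options=dict(initial_simplex=[[.5778+ex,.2282+ey,t],[.5788+ex,.2282+ey,t],[.5778+ex,.2292+ey,t],[.5778+ex,.2282+ey,t+.1]])) for t in th0 for ex in(-.001,.001) for ey in (-.001,.001)),key=lambda r:r.fun)
    return best.x[:2].round(4),np.degrees(best.x[2]).round(1),round(best.fun,1)
for k in("top","side"):
    print(k,"before",fit(d[k],[-1.2,-1]),"now",fit(n[k],[-.15,.2]))
# pointer on skirt (z .045, r .020-.0255) from top now
c=n["top"];g=c["image"].mean(2).astype(np.float32); th=np.radians(np.arange(-40,41,5.)); T,Rr=np.meshgrid(th,np.linspace(.0225,.0255,4),indexing="ij")
m=proj(c,np.c_[(.577+Rr*np.cos(T)).ravel(),(.2275-Rr*np.sin(T)).ravel(),np.full(T.size,.045)]).astype(np.float32)
print(cv2.remap(g,m[None,:,0],m[None,:,1],cv2.INTER_CUBIC).reshape(T.shape).mean(1).astype(int))
def z(cc,x,y,w=16,h=12): return cv2.resize(np.clip(cc["image"][y-h:y+h,x-w:x+w,::-1]*1.6,0,255).astype(np.uint8),(400,300),interpolation=cv2.INTER_CUBIC)
cv2.imwrite("pics/ptr.png",np.hstack([z(n["top"],191,172),z(n["side"],262,180)]))
```

```text
top before (array([0.5793, 0.2297]), np.float64(-71.2), np.float64(16.8)) now (array([0.5785, 0.2302]), np.float64(17.9), np.float64(26.6))
side before (array([0.5783, 0.2289]), np.float64(-67.1), np.float64(74.8)) now (array([0.5781, 0.2282]), np.float64(-3.7), np.float64(118.4))
[109 106  99  88  81  83  94 103 105 101  98 101 105 108 111 113 115]
```

View pics/ptr.png

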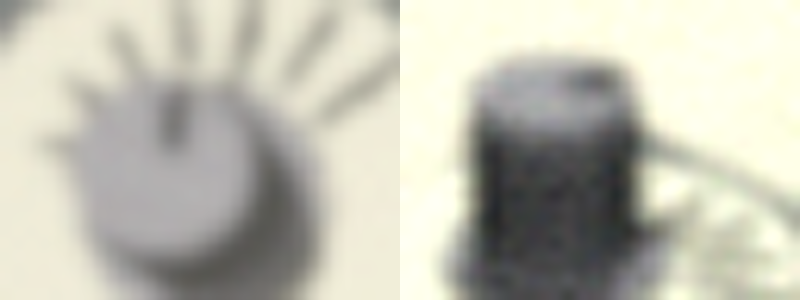

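Run:
```python
from h import *
import pickle
d=pickle.load(open("c0.pkl","rb"))
for k,(x,y) in dict(top=(189,173),side=(258,176)).items():
    n=read_camera(k); D=n["image"].mean(2)-d[k]["image"].mean(2)
    yy,xx=np.mgrid[y-7:y+8,x-10:x+11]
    w=D[y-7:y+8,x-10:x+11]
    if k=="side": w=w[:11]; yy=yy[:11]; xx=xx[:11]
    P=[]
    for s in(1,-1):
        a=s*w; j=np.unravel_index(np.argmax(a),a.shape); m=np.clip(a-.3*a.max(),0,None)*(np.hypot(xx-xx[j],yy-yy[j])<4)
        P.append(onz(n,((m*xx).sum()/m.sum(),(m*yy).sum()/m.sum()),.085)); print(k,"old" if s>0 else "new",P[-1][:2].round(4),a.max().round(0))
    v=P[1]-P[0]; print("chord",np.linalg.norm(v).round(4),"mid angle cw",np.degrees(np.arctan2(-v[1],v[0])).round(1)-90)
    # skirt/tick change
    if k=="top":
        for num in(3,4):
            a=np.radians(-8.5+20.05*(num-3)); q=[proj(n,[.5772+r*np.cos(a),.2275-r*np.sin(a),.045])[0] for r in(.022,.024,.0255)]
            print(num,[(round(float(D[int(round(v)),int(round(u))])),round(float(n["image"].mean(2)[int(round(v)),int(round(u))]))) for u,v in q])
```

```text
top old [0.5831 0.2406] 36.0
top new [0.588  0.2269] 18.0
chord 0.0146 mid angle cw -20.0
3 [(-3, 96), (-4, 98), (-4, 98)]
4 [(7, 98), (-4, 99), (-4, 99)]
side old [0.5846 0.2434] 48.0
side new [0.5891 0.2271] 25.0
chord 0.0169 mid angle cw -15.700000000000003
```

The pointer lies at about 7–12° against tick 4 at 10° and tick 3 at −9°. With the radius corrected, the chord's mid-angle is about −29.5°, where −28° is expected for 4. So the sleeve is at 4. Now I descend on the bar at the balance point (0.549,−0.1745).

>>> arm_command --pt "0.02 0.033 0 0 0 0.005" --pt "0.022 0.033 0.1 0 0 0.005" --pt "0.022 0.033 0.2 0 0 0.005" --pt "0.022 0.033 0.3 0 0 0.005" --pt "0.022 0.033 0.38 0 0 0.005"

```text
t: 8.82
tool_pos: [0.5484, -0.1746, 0.2477]
orientation: [-3.135, 0.186, 0.003]
force: [1.0, -0.2, -0.5]
opening: 0.0929
gripper_force: 0.0
```

>>> arm_command --pt "0 0 0 0 0 0" --pt "0 0 0 0 0 0" --pt "0 0 0 0 0 0" --pt "0 0 0 0 0 0" --pt "0 0 0 0 0 0"

```text
t: 9.45
tool_pos: [0.5492, -0.1749, 0.2506]
orientation: [3.136, -0.186, 0.001]
force: [-0.0, -0.0, -0.9]
opening: 0.0932
gripper_force: 0.0
```

Run:
```python
from h import *
s=read_state(); M=R.from_rotvec(s['orientation']).as_matrix();print(s['tool_pos'],np.degrees(np.arctan2(M[1,0],M[0,0])),M[:,2],inc([.549,-.1745,.082]))
o=[cv2.resize(np.clip(cc["image"][y-36:y+36,x-48:x+48,::-1]*1.6,0,255).astype(np.uint8),(400,300),interpolation=cv2.INTER_CUBIC) for cc,x,y in((read_camera("top"),345,188),(read_camera("side"),346,245))]
cv2.imwrite("pics/grip2.png",np.hstack(o))
```

```text
[ 0.54916383 -0.17492137  0.25060879] -6.800762087862391 [ 7.41878477e-04 -2.96231961e-04 -9.99999681e-01] [-0.0017 -0.0022  0.008 ]
```

View pics/grip2.png

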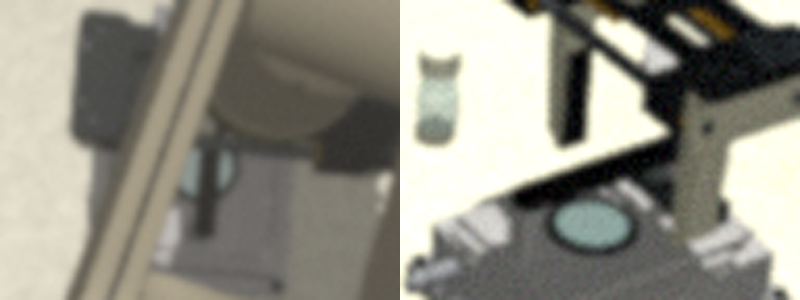

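The fingers straddle the bar at (690,170), next to the steel block and clear of it. I close.

>>> arm_command --pt "0 0 0.004 0 0 0" --pt "0 0 0.004 0 0 0" --pt "0 0 0.004 0 0 0" --pt "0 0 0.004 0 0 0" --pt "0 0 0.004 0 0 0" --fingers 1 --force 20

```text
t: 10.18
tool_pos: [0.549, -0.1748, 0.2493]
orientation: [3.136, -0.186, 0.0]
force: [-0.0, -0.9, -0.1]
opening: 0.0476
gripper_force: 0.0
```

>>> arm_command --pt "0 0 0 0 0 0" --pt "0 0 0 0 0 0" --pt "0 0 0 0 0 0" --pt "0 0 0 0 0 0" --pt "0 0 0 0 0 0"

```text
t: 10.8
tool_pos: [0.549, -0.1749, 0.2493]
orientation: [3.136, -0.186, -0.0]
force: [-0.4, 0.5, 0.4]
opening: 0.0116
gripper_force: 20.0
```

>>> arm_command --pt "0 0 0 0 0 0" --pt "0 0 0 0 0 0" --pt "0 0 0 0 0 0" --pt "0 0 0 0 0 0" --pt "0 0 0 0 0 0" --force 45

```text
t: 11.42
tool_pos: [0.549, -0.1749, 0.2494]
orientation: [3.136, -0.186, 0.0]
force: [0.4, -0.8, -0.3]
opening: 0.0115
gripper_force: 45.0
```

Run:
```python
from h import *
s=read_state(); print(s['tool_pos'],s['orientation'],s['force'],s['wrist_torque'],s['opening'],s['gripper_force'])
```

```text
[ 0.54901578 -0.17490258  0.24935079] [ 3.13594434e+00 -1.86318522e-01  1.39371547e-05] [ 0.4106641  -0.7915973  -0.28886695] [-0.15955792  0.16739027  0.0576234 ] 0.011512501882388435 44.99661862850189
```

Opening 11.5 mm matches the 12 mm bar, with no side load. I lift a little and check the balance.

>>> arm_command --pt "0 0 -0.01 0 0 0" --pt "0 0 -0.02 0 0 0" --pt "0 0 -0.04 0 0 0" --pt "0 0 -0.06 0 0 0" --pt "0 0 -0.06 0 0 0"

```text
t: 12.05
tool_pos: [0.5492, -0.1749, 0.262]
orientation: [3.136, -0.186, 0.001]
force: [-0.4, 0.4, -4.2]
opening: 0.0113
gripper_force: 45.0
```

Run:
```python
from h import *
s=read_state(); print(s['tool_pos'],s['orientation'],s['force'],s['wrist_torque'],s['opening'],s['gripper_force'])
```

```text
[ 0.54924942 -0.17490861  0.26198346] [ 3.13574561e+00 -1.86126985e-01  1.49932219e-03] [-0.42307381  0.39538633 -4.1756988 ] [-0.00817811  0.17263488  0.01071305] 0.011269396997555433 44.996164441108704
```

Weight 4.2 N, and the moment barely changes. I lift the rest smoothly.

>>> arm_command --pt "0 0 -0.03 0 0 0" --pt "0 0 -0.08 0 0 0" --pt "0 0 -0.14 0 0 0" --pt "0 0 -0.2 0 0 0" --pt "0 0 -0.26 0 0 0"

```text
t: 12.68
tool_pos: [0.5491, -0.1749, 0.3146]
orientation: [3.136, -0.186, 0.001]
force: [1.1, -0.2, -4.2]
opening: 0.0118
gripper_force: 45.0
```

>>> arm_command --pt "0 0 -0.06 0 0 0" --pt "0 0 -0.11 0 0 0" --pt "0 0 -0.15 0 0 0" --pt "0 0 -0.17 0 0 0" --pt "0 0 -0.178 0 0 0"

```text
t: 13.3
tool_pos: [0.549, -0.1748, 0.349]
orientation: [-3.136, 0.186, 0.0]
force: [0.0, 0.4, -3.6]
opening: 0.0115
gripper_force: 45.0
```

>>> arm_command --pt "0 0 0 0 0 0" --pt "0 0 0 0 0 0" --pt "0 0 0 0 0 0" --pt "0 0 0 0 0 0" --pt "0 0 0 0 0 0"

```text
t: 13.92
tool_pos: [0.549, -0.1748, 0.3489]
orientation: [-3.136, 0.186, 0.0]
force: [-0.7, -0.2, -3.7]
opening: 0.0117
gripper_force: 45.0
```

Run:
```python
from h import *
from ptr import ptr
import pickle
s=read_state(); print(s['tool_pos'],s['orientation'],s['force'],s['wrist_torque'],s['opening'],np.abs(s['dq']).max())
d=pickle.load(open("c1.pkl","rb")); n={k:read_camera(k) for k in("top","side")}
print(ptr(n["top"],.5778,.2282),ptr(n["side"],.5778,.2282))
# bar slope in side view: top edge silhouette on the now lifted bar, vertical plane of bar
c=n["side"]; g=c["image"].mean(2); th=np.radians(-6.8); nn=np.array([-np.sin(th),np.cos(th)]); p0=np.array([.549,-.1749])+.006*nn
for a in(-.06,-.05,-.04,-.03,-.02,.03):
    x,y=p0+a*np.array([np.cos(th),np.sin(th)]); zz=np.linspace(.15,.21,121); m=proj(c,np.c_[np.full(121,x),np.full(121,y),zz]).astype(np.float32)
    v=cv2.remap(g.astype(np.float32),m[None,:,0],m[None,:,1],cv2.INTER_LINEAR)[0]; v=cv2.blur(v[None],(9,1))[0]; D=v[6:]-v[:-6]; i=np.argmax(D); print(a,round(zz[i+3],4),round(float(D[i])))
```

```text
[ 0.54902191 -0.1748155   0.34889356] [-3.13603363e+00  1.86259662e-01  1.03905516e-04] [-0.6888552  -0.23258751 -3.71663764] [-0.00285905  0.19376024  0.02662225] 0.011662224799551459 0.001939420467432256
(np.float64(6.9), 25.1) (np.float64(0.0), 19.9)
-0.06 0.1865 58
-0.05 0.1865 62
-0.04 0.186 59
-0.03 0.1965 36
-0.02 0.1945 34
0.03 0.1525 15
```

The bar rose about 100 mm and its edge reads level over the stretch in view. The sleeve reading hasn't changed and the arm is still. I hand in.

```bash
python3 -c "
from plant import *
print(close_job())"
```

```text
the job is handed in; nothing more can be done
None
```

I turned the sleeve from 0 to 4 with the lid still on, then lifted the lid straight up by its black bar; it was held level and still about 10 cm above its seat when I handed the job in (about 14 s on the robot's clock, verdict not shown).

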